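Back off the left-hand clamp knob and take the straw holder out to dry

ROBOT

A 6-joint arm with a two-finger parallel gripper is mounted at the origin on the work surface. World frame = base frame: x ahead of the robot, y to its left, z up, the work surface at z = 0. Lengths are in m, angles in rad, forces in N, time in s.
With the tool pointing down it reaches from about 0.275 to 0.85 m from the base axis. Payload 19 kg.
Tool frame: the origin (TCP) lies at the very end of the fingers, on their centre line; the grasp point (between the pads) lies 19 mm behind it (r.pinch_z is the distance from the TCP to the grasp point, in m); z points along the fingers, y is the line along which they close (so a half turn about z gives the same grasp; the last joint's range is limited). The gripper opens to 85 mm and grips with 20 to 120 N. Pads are 22 mm wide; open, the fingers measure 114 mm over their backs; the gripper's body (76 mm by 85 mm) begins 54 mm behind the grasp point. The pads swing forward as they close: fully open they stand 13 mm farther back than shut.
Start: joints at [0.97, 0.15, 1.437, -0, 1.554, -0.134], TCP at [0.259, 0.513, 0.231] pointing down, gripper open.
Joint ranges: [-2.8, 2.8], [-0.68, 2.1], [0.12, 2.68], [-1.39, 4.53], [0.16, 2.79], [-2.81, 2.81]. Speed limits (rad/s): [1.89, 1.89, 2.22, 3.01, 3.01, 3.01].

INTERFACE

Orientations are given as a unit quaternion [x, y, z, w].
In Python, from station import observe, optics, order, r gives the robot as it stands.
- The arm moves only by the shell command python3 -m creep 'ROWS' [FORCE]. ROWS is JSON, a list of rows, each an object with "offset": the shift along the tool's x, y, z in units of 800 mm (1.0 is 800 mm), a list of three; "turn": the turn about the tool's z in units of pi/4 rad (1.0 is pi/4 rad); "claw": the opening, from 0 (shut) to 1 (fully open). In form: [{"offset": [x, y, z], "turn": turn, "claw": claw}, ...]. A call has 1 to 5 rows; each row is the pose to reach, as a shift and turn from the pose commanded when the call began, along the tool's axes at that moment; what a row does not reach only later rows make up. A row lasts 1/12 s, in which the tool goes at most 41.7 mm and 7.16 degrees, less where a joint would pass 70% of its speed; a pose out of reach is approached as far as the arm can. A call with a number of a shift or a turn outside -1 to 1 is refused whole. A call with a gripper value outside its range is refused whole. The fingers move at their own pace and stop on an object; FORCE is the grip in N (left out, the last holds). Time passes only in rows, so rows that repeat a pose let the fingers close. It gives the time, the measured TCP pose, the force, the opening and the grip force at its end, in the units of the state.
- observe(): the state, without advancing time (a new reading comes with each control period).
- optics.get_image(name): name is "scene" or "top"; returns a dict with "color" (400x640x3 uint8, red, green, blue), "K" (3x3 intrinsics, pixels), "R" (3x3) and "t" (3): a world point X has camera coordinates R X + t. Camera axes: x right, y down, z forward; pixel columns grow to the right and rows downward; lengths in m; the calibration is good to about 2 mm. A picture is of the moment at which its call begins. There is no depth.
- order.close_job(): hands the job in; it is judged then, once.
The state is a dict: "clock": time; "joint_pos": joint angles; "joint_vel": joint speeds; "effort": joint torques, N m; "tool_pos": TCP position; "tcp_rot": TCP orientation; "wrist_force": force on the tool from outside, world axes, zero at the start; "wrist_torque": the same for the moment, N m; "opening": finger opening in m; "finger_force": force on a finger pad.
Only numpy, scipy, OpenCV 4.12 (cv2) and the standard library are available. Lean on these libraries where they do the work, as an engineer would, in place of code of your own. Each camera call takes 0.05 s, during which the arm holds its last target. There are 200 camera calls.

TASK

The straw holder is locked on the organiser's shelf by the red clamp knob, which has a left-hand thread: unscrew it by pushing (not pinching) its peg round clockwise, seen from above, until you feel it meet its end stop, never wrenching or forcing it there. Then slide the holder straight out from under the clamp bridge, carry it upright to the green drying mat and lower it until it stands with its cup wholly on the mat before you let go. Leave the knob fully backed off and leave everything else where it is.

Things in the scene. Friction and masses are not known exactly. Their poses are not given: they have to be found in the camera images.
- organiser: Fixed slim cream plastic organiser, 150 (x) x 580 (y) x 110 mm high, with a tilt-out bin below and an open shelf on top. Origin: centre of its underside. The shelf surface is 110 mm above the origin and has a rim 12 mm high and 5 mm thick all round. The holder is drawn out along its +y.
- bridge (a point): Point on the clamp bridge, on the knob's vertical axis, 23 mm above the shelf (top of the bridge plate). The grey fixed bridge stands over the holder's tab at the organiser's middle: two posts 30 mm apart (along the organiser's x), 24 mm long along its y, plate underside 14 mm above the shelf.
- knob_top (a point): Centre of the upper face of the red clamp knob: a hub 44 mm across with a side arm that carries the peg (arm 16 mm wide, its end 20 mm wide), all 10 mm thick, vertical axis, upper face 43 mm above the shelf; a black boss 32 mm across stands 6 mm higher in the middle. Left-hand thread: turned clockwise seen from above, it stays at its height and draws the locking pin up by 2.5 mm per radian.
- peg (a point): Mid-height point of the black upright peg on the knob: 14 mm in diameter, 45 mm tall, standing on the knob's side arm 40 mm from the knob's axis; the point is 22.5 mm above the arm's upper face. It starts on the organiser's +x side of the axis (from about 37 degrees towards +y to about 34 degrees towards -y) and travels clockwise past the -y side to the -x side, where it stops.
- pin_tip (a point): Centre of the lower end of the 10 mm steel locking pin under the knob: 1 mm above the shelf when tight, 10 mm when the knob is against its stop. The pin stands in the eye of the holder's tab. It moves too little to show exactly when the stop is met.
- holder_center (a point): Centre of the stainless straw holder's cup, half-way up: an empty square cup, outside 44 x 44 mm, 70 mm tall, walls 3 mm, 0.22 kg, axes parallel to the organiser's at the start; its underside is 35 mm below this point. A flat tab 24 mm wide and 5 mm thick runs from its foot along its own -y for 88 mm (to 110 mm from the cup's centre), under the bridge. Grip it across its x faces.
- tab_eye (a point): Centre of the 14 mm square eye in the tab, 95 mm from the cup's centre along the holder's -y, 2.5 mm above the holder's underside; at the start it sits round the pin under the bridge. The tab's end lies 15 mm beyond it, so it is clear of the bridge after sliding 30 mm along the organiser's +y; slide 45 mm before lifting, to clear the knob too.
- mat: Fixed grey-green ribbed drying mat on the worktop between robot and organiser, 130 (x) x 230 (y) x 5 mm. Origin: centre of its underside, at worktop height.
- can: Aluminium can on the shelf, 66 mm across, 112 mm tall, near one end. Origin: centre of its underside. Leave alone.
- mug: White ceramic mug on the shelf, 76 mm across, 90 mm tall, near the other end. Origin: centre of its underside. Leave alone.
- bluebox: Open blue plastic storage box on the shelf, 100 x 66 x 60 mm, about 150 mm from the knob's axis along the organiser's -y. Origin: centre of its underside. Leave alone.
- jar: Amber glass jar on the worktop, 72 mm across, 110 mm tall. Origin: centre of its underside. Leave alone.
- bowl: Blue ceramic bowl on the worktop, 130 mm across, 55 mm tall. Origin: centre of its underside. Leave alone.
- tin: Short tin on the worktop, 80 mm across, 70 mm tall. Origin: centre of its underside. Leave alone.
- holder: The straw holder as a whole (see holder_center). Origin: centre of the cup's underside.
- knob: The knob with arm and peg; origin on its axis, 33 mm above the shelf. It starts 0 to 0.6 rad off its tight end; the end stop is 3.6 rad from the tight end. Where the peg points at the stop varies by 0.3 rad either way, so feel for it. Turning takes about 5 N at the peg; the stop is hard. All contact force of fingers on it, squeeze included, must stay under 25 N: push, do not pinch.
Not all that is in view belongs to the job. What is shaped like the holder but orange is not meant.

How it is judged:
On the way, in this order (a step that is already met when the one before it is completed fails the run):
1. the knob is backed off against its end stop (pin tip at least 9.8 mm above the shelf, that is within 0.08 rad of the stop) with the holder still in its place (moved less than 10 mm) (z of pin_tip in the frame of organiser above 0.1198 m and distance of holder_center from where it was at the start of the episode below 0.01 m), for 0.2 s.
2. the holder is slid out from under the bridge along the shelf: eye at least 28 mm from the knob's axis along the organiser's +y while the foot is less than 14 mm above the shelf (y of tab_eye in the frame of organiser above 0.028 m and z of tab_eye in the frame of organiser below 0.124 m), for 0.05 s.
3. the holder stands on the mat while the fingers still hold it (lowered, not dropped) (x of holder_center in the frame of mat between -0.045 and 0.045 m and y of holder_center in the frame of mat between -0.095 and 0.095 m and height (world z) of holder_center between 0.037 and 0.043 m and angle between holder_center's own z axis and vertical below 0.06 rad and contact force between the fingers and holder above 0.5 N), for 0.1 s.
At the end, for the whole second after the job is handed in: The straw holder stands upright (within 0.06 rad) and at rest on the drying mat, its cup wholly on the mat (cup centre within 45 mm in x and 95 mm in y of the mat's centre), released; the knob is still backed off (pin tip at least 9.2 mm above the shelf) (x of holder_center in the frame of mat between -0.045 and 0.045 m and y of holder_center in the frame of mat between -0.095 and 0.095 m and height (world z) of holder_center between 0.037 and 0.043 m and angle between holder_center's own z axis and vertical below 0.06 rad and z of pin_tip in the frame of organiser above 0.1192 m and linear speed of holder below 0.02 m/s and contact force between the fingers and holder below 0.1 N); the robot touches nothing.
It fails at once if the knob is forced: more than 25 N between fingers and knob (contact force between the fingers and knob above 25 N).
It fails at once if the arm or gripper body pushes the knob with more than 25 N (contact force between the arm and knob above 25 N).
It fails at once if the holder is tipped more than 0.5 rad (angle between holder_center's own z axis and vertical above 0.5 rad).
It fails at once if a bystander is moved more than 25 mm (distance of any of can, mug, bluebox, jar, bowl, tin from where it was at the start of the episode above 0.025 m).
It fails at once if a bystander is tipped over (angle between any of can, mug, bluebox, jar, bowl, tin's own z axis and vertical above 0.4 rad).
It also fails if it takes over 72 s, if anything falls off the work surface, if the arm or the gripper's body presses on something with over 40 N, if the wrist force passes 120 N, or if a joint passes its speed limit or range.

## Working session

There is one attempt and no reset: what is moved stays moved. The work goes in short steps, Python scripts to look and compute and a shell command to move; the robot and the scene stay as the last step left them, time stands still between calls to the robot, and variables do not carry over. Pictures are saved under pics/ and viewed, at most 10 in all, crops included, and the job is handed in when it is done.

```bash
mkdir -p pics
python3 - <<'E'
from station import observe, optics, order, r
import cv2,numpy as np
s=observe();print({k:np.round(v,3) for k,v in s.items()})
ims=[]
for n in("scene","top"):
    d=optics.get_image(n);cv2.imwrite(f"pics/{n}0.png",d["color"][...,::-1]);np.savez(f"{n}0.npz",**d)
    print(n,np.round(d["K"],1).tolist(),np.round(d["R"],3).tolist(),np.round(d["t"],3))
E
```

```text
{'clock': np.float64(0.0), 'joint_pos': array([ 0.97 ,  0.151,  1.438,  0.   ,  1.554, -0.134]), 'joint_vel': array([-0.   , -0.   ,  0.   ,  0.001, -0.001, -0.   ]), 'effort': array([ 4.0000e-03, -7.1307e+01, -5.7089e+01,  0.0000e+00,  9.0000e-03,
       -0.0000e+00]), 'tool_pos': array([0.259, 0.513, 0.231]), 'tcp_rot': array([ 0.231,  0.973, -0.001, -0.   ]), 'wrist_force': array([ 0.03 , -0.645, -0.157]), 'wrist_torque': array([-0.063, -0.046, -0.   ]), 'finger_force': np.float64(0.0), 'opening': np.float64(0.085)}
scene [[490.8, 0.0, 325.8], [0.0, 490.8, 194.8], [0.0, 0.0, 1.0]] [[-0.164, 0.986, -0.004], [0.673, 0.109, -0.732], [-0.722, -0.123, -0.681]] [ 0.107 -0.261  2.352]
top [[489.0, 0.0, 314.8], [0.0, 489.0, 192.8], [0.0, 0.0, 1.0]] [[0.018, -1.0, -0.005], [-0.992, -0.017, -0.128], [0.128, 0.008, -0.992]] [-0.003  0.525  1.692]
```

View pics/scene0.png

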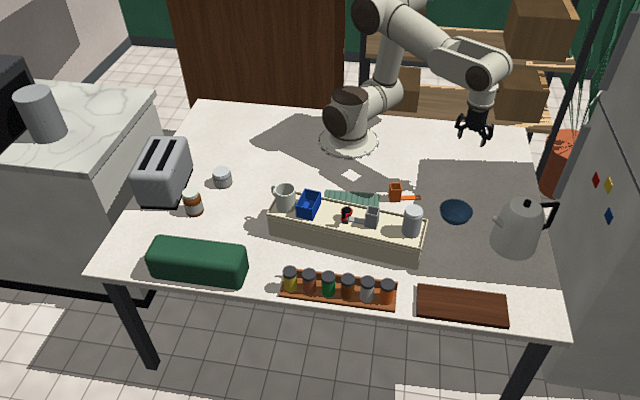

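View pics/top0.png

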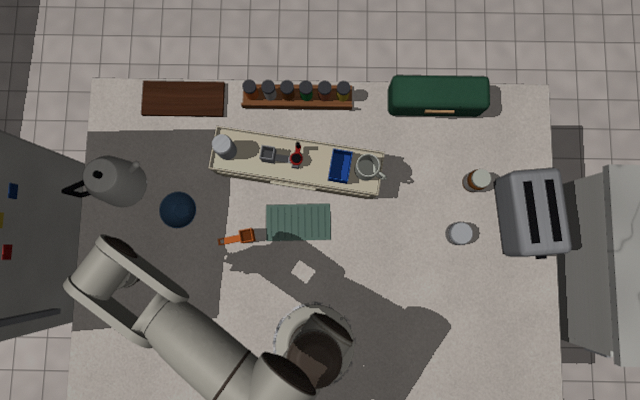

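The scene view shows the robot behind the organiser. In the top view, up is +x and left is +y.

Candidates for the holder in the top view:
- Grey cup at (268,155) on the shelf, which fits the description.
- Orange look-alike at (245,236) on the worktop, which is excluded.
- Can at (223,147).

The knob is the red part at (296,157), not the spice rack. The mat is at (298,222).

```bash
cat > h.py <<'E'
import numpy as np,cv2
def load(n,k=0): return np.load(f"{n}{k}.npz")
def ray(d,u,v):
    R=d["R"];c=-R.T@d["t"];q=R.T@np.linalg.inv(d["K"])@[u,v,1.];return c,q
def onz(d,u,v,z):
    c,q=ray(d,u,v);return c+q*(z-c[2])/q[2]
def tri(p1,d1,p2,d2):
    c1,a=ray(d1,*p1);c2,b=ray(d2,*p2)
    s=np.linalg.lstsq(np.c_[a,-b],c2-c1,rcond=None)[0];x,y=c1+a*s[0],c2+b*s[1]
    return (x+y)/2,np.linalg.norm(x-y)
def proj(d,X):
    p=d["K"]@(d["R"]@np.asarray(X)+d["t"]);return p[:2]/p[2]
E
python3 - <<'E'
from h import *
t=load("top");s=load("scene")
a=cv2.resize(t["color"][115:245,205:390],None,fx=4,fy=4,interpolation=cv2.INTER_CUBIC)
b=cv2.resize(s["color"][175:270,260:435],None,fx=4,fy=4,interpolation=cv2.INTER_CUBIC)[:,:]
cv2.imwrite("pics/tc.png",a[...,::-1]);cv2.imwrite("pics/sc.png",b[...,::-1])
hsv=cv2.cvtColor(t["color"],cv2.COLOR_RGB2HSV)
def rect(m,x0,y0,x1,y1,z,name):
    mm=np.zeros_like(m);mm[y0:y1,x0:x1]=m[y0:y1,x0:x1]
    cs,_=cv2.findContours(mm,cv2.RETR_EXTERNAL,cv2.CHAIN_APPROX_NONE)
    c=max(cs,key=cv2.contourArea);P=np.array([onz(t,*p[0],z)[:2] for p in c]).astype(np.float32)
    print(name,cv2.boundingRect(c),cv2.minAreaRect(P))
rect(cv2.inRange(hsv,(65,40,60),(95,255,255)),255,195,340,245,.005,"mat")
rect(cv2.inRange(hsv,(15,25,90),(35,120,255)),195,120,395,200,.122,"org")
rect(cv2.inRange(hsv,(0,130,60),(9,255,255)),280,140,310,172,.153,"knob")
E
```

```text
mat (267, 204, 64, 37) ((0.42386505007743835, 0.06337925046682358), (0.12507812678813934, 0.22420407831668854), 2.085232734680176)
org (208, 125, 177, 72) ((0.6164612174034119, 0.07155686616897583), (0.5835052728652954, 0.17065322399139404), 81.8461685180664)
knob (290, 147, 13, 18) ((0.6338484883308411, 0.07004871219396591), (0.05743784457445145, 0.03979850932955742), 1.201987862586975)
```

View pics/tc.png

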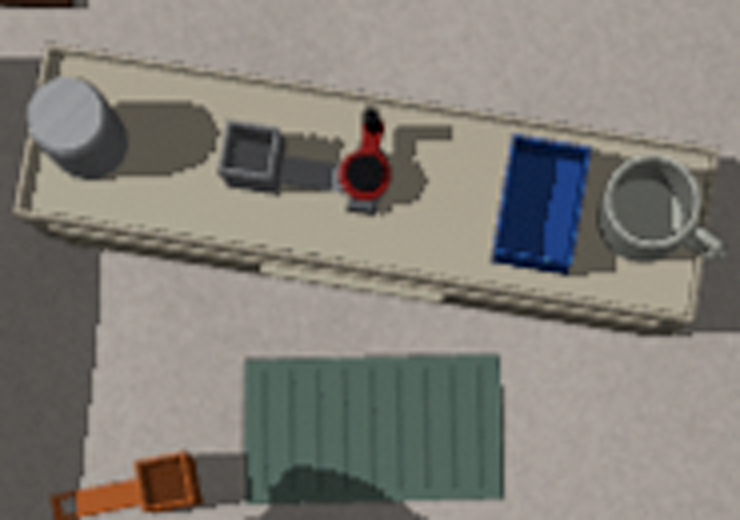

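View pics/sc.png

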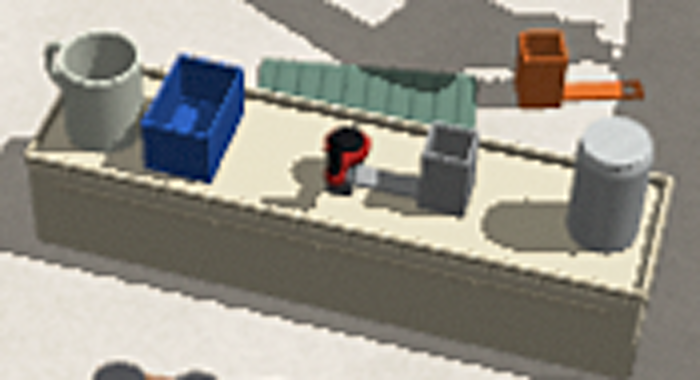

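The top crop shows these features:
- Boss at crop (366,172).
- Peg top at crop (374,117), on the +x side of the knob.
- Grey cup at crop (252,156), with its tab running under the bridge to the knob. This is the real holder.
- The orange decoy is on the worktop.

The scene crop agrees.

Run:
```python
from h import *
t=load("top");s=load("scene")
f=lambda x,y,z:onz(t,205+(x+.5)/4-.5,115+(y+.5)/4-.5,z)
C=[f(x,y,.122) for x,y in((50,47),(15,212),(691,322),(717,155))]
print("rim",np.round(C,3)[:,:2].tolist(),"ctr",np.mean(C,0).round(4))
for i in range(4):
    d=C[(i+1)%4]-C[i];print(np.linalg.norm(d).round(3),np.degrees(np.arctan2(d[1],d[0])).round(2))
K=f(366,172,.159);P=f(374,117,.198);print("boss",K,"peg",P,np.linalg.norm((P-K)[:2]),np.degrees(np.arctan2(*(P-K)[1::-1])))
H=[f(x,y,.18) for x,y in((228,122),(284,132),(275,190),(221,182))]
H0=np.mean(H,0);print("cup",np.round(H,3)[:,:2].tolist(),H0,H0-K,np.linalg.norm((H0-K)[:2]),np.degrees(np.arctan2(*(H0-K)[1::-1])))
g=lambda x,y:(260+(x+.5)/4-.5,175+(y+.5)/4-.5)
print("scene boss",onz(s,*g(348,136),.159), tri((296.1,157.6),t,g(348,136),s))
SH=[onz(s,*g(x,y),.18) for x,y in((430,124),(475,130),(468,162),(421,155))];print("scene cup",np.mean(SH,0),np.round(SH,3)[:,:2].tolist())
for n,X in(("pegtop",P),("cup",H0)): print(n,(np.array(proj(s,X))-[260,175])*4)
```

```text
rim [[0.737, 0.343], [0.594, 0.366], [0.51, -0.204], [0.652, -0.225]] ctr [0.6232 0.0701 0.122 ]
0.145 170.73
0.576 -98.37
0.144 -8.68
0.574 81.54
boss [0.62542264 0.06918594 0.159     ] peg [0.66287415 0.06187337 0.198     ] 0.038158746085975914 -11.048247366799245
cup [[0.661, 0.182], [0.653, 0.136], [0.605, 0.142], [0.611, 0.186]] [0.63255501 0.16146674 0.18      ] [0.00713237 0.0922808  0.021     ] 0.09255601847464716 85.58040171590264
scene boss [0.62402708 0.07219163 0.159     ] (array([0.62513663, 0.07076085, 0.15986675]), np.float64(0.003087552799618469))
scene cup [0.63930439 0.16395754 0.18      ] [[0.618, 0.145], [0.62, 0.186], [0.661, 0.183], [0.659, 0.141]]
pegtop [330.12979311 132.18689102]
cup [444.93549888 135.54544286]
```

```bash
cat > p.py <<'E'
from h import *
from station import observe
from scipy.spatial.transform import Rotation as Ro
K=np.array([.625,.0705])
def state():
    s=observe();R=Ro.from_quat(s["tcp_rot"]).as_matrix()
    return s,np.array(s["tool_pos"]),R,np.degrees(np.arctan2(R[1,0],R[0,0]))
def row(X,psi=None):
    s,p,R,a=state();o=R.T@(np.array(X)-p)/.8
    t=0 if psi is None else -(((psi-a+180)%360)-180)/45
    return np.round(o,4).tolist(),round(t,3)
def push(phi,gap=0,rad=.04,z=.168):
    f=np.radians(phi);d=f-np.pi/2
    q=K+rad*np.array([np.cos(f),np.sin(f)])-(.018+gap)*np.array([np.cos(d),np.sin(d)])
    return [*q,z],min(245,np.degrees(d)+360)
def stat():
    s,p,R,a=state();print("t",round(float(s["clock"]),2),"p",np.round(p,4),"psi",round(a%360,1),"F",np.round(s["wrist_force"],1),"M",np.round(s["wrist_torque"],2),"op",round(float(s["opening"]),4),"ff",round(float(s["finger_force"]),1),"q6",round(float(s["joint_pos"][5]),2))
E
python3 -c "
from p import *
X,a=push(-11,.012);X[2]=.27;print(X,a,row(X,a))"; python3 -m creep '[{"offset":[0,0,-0.05],"turn":0,"claw":0}]' 20
```

```text
[np.float64(0.6699893571992029), np.float64(0.09231645568836813), 0.27] 245 ([-0.696, -0.2386, -0.0489], np.float64(-2.039))
clock: 0.18
tool_pos: [0.2576, 0.5117, 0.2644]
tcp_rot: [0.231, 0.973, -0.005, -0.002]
wrist_force: [0.2, 0.3, -1.4]
opening: 0.0753
finger_force: 0.0
```

```bash
python3 -m creep '[{"offset":[-0.23,-0.08,0],"turn":-0.8,"claw":0},{"offset":[-0.23,-0.08,0],"turn":-0.8,"claw":0},{"offset":[-0.23,-0.08,0],"turn":-0.8,"claw":0},{"offset":[-0.23,-0.08,0],"turn":-0.8,"claw":0},{"offset":[-0.23,-0.08,0],"turn":-0.8,"claw":0}]'
python3 -c "
from p import *
X,a=push(-11,.012);X[2]=.27;print(row(X,a));stat()"
```

```text
clock: 0.6
tool_pos: [0.3867, 0.3811, 0.2711]
tcp_rot: [-0.043, 0.999, -0.0, -0.0]
wrist_force: [0.7, 0.5, -0.6]
opening: 0.0123
finger_force: 0.0
([-0.3218, -0.3901, 0.0013], np.float64(-1.335))
t 0.6 p [0.3867 0.3811 0.2711] psi 184.9 F [ 0.7  0.5 -0.6] M [ 0.02  0.02 -0.  ] op 0.0123 ff 0.0 q6 -1.02
```

```bash
python3 -m creep '[{"offset":[-0.32,-0.39,0],"turn":-0.8,"claw":0},{"offset":[-0.32,-0.39,0],"turn":-0.8,"claw":0},{"offset":[-0.32,-0.39,0],"turn":-0.8,"claw":0},{"offset":[-0.32,-0.39,0],"turn":-0.8,"claw":0},{"offset":[-0.32,-0.39,0],"turn":-0.8,"claw":0}]'
python3 -c "
from p import *
X,a=push(-11,.012);X[2]=.27;print(row(X,a));stat()"
```

```text
clock: 1.02
tool_pos: [0.5158, 0.2481, 0.2711]
tcp_rot: [-0.315, 0.949, -0.0, -0.0]
wrist_force: [0.3, 1.3, 0.1]
opening: 0.0001
finger_force: 0.0
([-0.0379, -0.2714, 0.0013], np.float64(-0.628))
t 1.02 p [0.5158 0.2481 0.2711] psi 216.8 F [0.3 1.3 0.1] M [ 0.04 -0.05  0.  ] op 0.0001 ff 0.0 q6 -1.9
```

```bash
python3 -m creep '[{"offset":[-0.038,-0.265,0],"turn":-0.58,"claw":0},{"offset":[-0.038,-0.265,0],"turn":-0.58,"claw":0},{"offset":[-0.038,-0.265,0],"turn":-0.58,"claw":0},{"offset":[-0.038,-0.265,0],"turn":-0.58,"claw":0},{"offset":[-0.038,-0.265,0],"turn":-0.58,"claw":0}]'
python3 -m creep '[{"offset":[0,0,0],"turn":0,"claw":0},{"offset":[0,0,0],"turn":0,"claw":0}]'
python3 -c "
from p import *
X,a=push(-11,.012);X[2]=.27;print(row(X,a));stat()"
```

```text
clock: 1.43
tool_pos: [0.6576, 0.1043, 0.271]
tcp_rot: [-0.522, 0.853, 0.0, -0.0]
wrist_force: [0.3, 0.4, -0.2]
opening: -0.0001
finger_force: 0.0
clock: 1.6
tool_pos: [0.6575, 0.1041, 0.2697]
tcp_rot: [-0.518, 0.856, 0.0, -0.001]
wrist_force: [-0.1, 0.9, -0.5]
opening: 0.0001
finger_force: 0.0
([0.0059, -0.0206, -0.0004], np.float64(-0.058))
t 1.6 p [0.6575 0.1041 0.2697] psi 242.4 F [-0.1  0.9 -0.5] M [-0.02  0.01  0.03] op 0.0001 ff 0.0 q6 -2.62
```

```bash
python3 -m creep '[{"offset":[0.006,-0.02,0],"turn":-0.05,"claw":0},{"offset":[0.006,-0.02,0.04],"turn":-0.05,"claw":0},{"offset":[0.006,-0.02,0.08],"turn":-0.05,"claw":0},{"offset":[0.006,-0.02,0.08],"turn":-0.05,"claw":0}]'
python3 - <<'E'
from p import *
from station import optics
X,a=push(-11,.012);print(row(X,a));stat()
out=[]
for n,(y,x) in(("scene",(150,270)),("top",(110,220))):
    d=optics.get_image(n);np.savez(n+"1.npz",**d)
    out.append(cv2.resize(d["color"][y:y+100,x:x+130],None,fx=3,fy=3,interpolation=cv2.INTER_CUBIC))
    print(n,(proj(d,[.625,.0705,.159])-[x,y])*3)
cv2.imwrite("pics/a.png",np.hstack(out)[...,::-1])
E
```

```text
clock: 1.93
tool_pos: [0.6661, 0.0951, 0.201]
tcp_rot: [-0.536, 0.844, 0.002, -0.004]
wrist_force: [0.3, 0.3, -1.8]
opening: -0.0001
finger_force: 0.0
([0.001, -0.0062, 0.0413], np.float64(-0.004))
t 1.93 p [0.6661 0.0951 0.201 ] psi 244.8 F [ 0.3  0.3 -1.8] M [0.   0.01 0.03] op -0.0001 ff 0.0 q6 -2.67
scene [228.38386453 176.27498195]
top [227.17295741 143.23286722]
```

View pics/a.png

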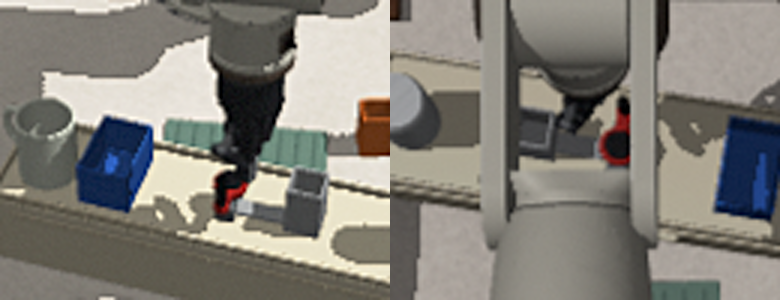

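The picture shows the closed fingers between the cup and the peg, on the peg's counter-clockwise side. The peg is clear, at crop (622,100).

```bash
python3 -m creep '[{"offset":[0.001,-0.005,0.041],"turn":0,"claw":0},{"offset":[0.001,-0.005,0.041],"turn":0,"claw":0},{"offset":[0.001,-0.005,0.041],"turn":0,"claw":0}]'
cat > nx.py <<'E'
import sys
from p import *
stat()
for ph in map(float,sys.argv[1:]):
    X,a=push(ph);print(ph,*row(X,a))
E
python3 nx.py -11 -15 -20 -25 -30 -35
```

```text
clock: 2.28
tool_pos: [0.6717, 0.0923, 0.1758]
tcp_rot: [-0.536, 0.844, 0.0, -0.0]
wrist_force: [-1.1, -0.1, -0.0]
opening: -0.0
finger_force: 0.0
t 2.28 p [0.6717 0.0923 0.1758] psi 244.8 F [-1.1 -0.1 -0. ] M [-0.01 -0.03  0.05] op -0.0 ff 0.0 q6 -2.68
-11.0 [0.0155, -0.0018, 0.0098] -0.004
-15.0 [0.0185, -0.0041, 0.0098] -0.004
-20.0 [0.0226, -0.0066, 0.0098] -0.004
-25.0 [0.0269, -0.0088, 0.0098] -0.004
-30.0 [0.0313, -0.0105, 0.0098] 0.107
-35.0 [0.0359, -0.0119, 0.0098] 0.218
```

```bash
python3 -m creep '[{"offset":[0.005,-0.001,0.006],"turn":0,"claw":0},{"offset":[0.010,-0.0015,0.006],"turn":0,"claw":0},{"offset":[0.013,-0.002,0.006],"turn":0,"claw":0},{"offset":[0.0165,-0.003,0.006],"turn":0,"claw":0},{"offset":[0.0195,-0.004,0.006],"turn":0,"claw":0}]'
python3 nx.py -15 -20 -25 -30 -35 -40 -45
```

```text
clock: 2.7
tool_pos: [0.6688, 0.0766, 0.1713]
tcp_rot: [-0.536, 0.844, -0.0, 0.001]
wrist_force: [4.3, 4.9, 1.9]
opening: 0.0002
finger_force: 3.1
t 2.7 p [0.6688 0.0766 0.1713] psi 244.8 F [4.3 4.9 1.9] M [ 0.7  -0.72  0.03] op 0.0002 ff 3.1 q6 -2.7
-15.0 [-0.0008, 0.001, 0.0041] -0.005
-20.0 [0.0032, -0.0015, 0.0041] -0.005
-25.0 [0.0075, -0.0036, 0.0041] -0.005
-30.0 [0.0119, -0.0054, 0.0041] 0.107
-35.0 [0.0165, -0.0068, 0.0041] 0.218
-40.0 [0.0212, -0.0078, 0.0041] 0.329
-45.0 [0.0259, -0.0084, 0.0041] 0.44
```

Contact is made and the force is about 6 N. Continuing round the arc.

```bash
python3 -m creep '[{"offset":[0.003,-0.0015,0.003],"turn":0,"claw":0},{"offset":[0.0075,-0.0035,0.003],"turn":0,"claw":0},{"offset":[0.012,-0.0055,0.003],"turn":0.1,"claw":0},{"offset":[0.0165,-0.007,0.003],"turn":0.22,"claw":0},{"offset":[0.021,-0.008,0.003],"turn":0.33,"claw":0}]'
python3 nx.py -35 -40 -45 -50 -55 -60 -65
```

```text
clock: 3.12
tool_pos: [0.6669, 0.0588, 0.1685]
tcp_rot: [-0.42, 0.907, 0.0, 0.001]
wrist_force: [1.5, 7.1, 1.3]
opening: 0.0
finger_force: 2.4
t 3.12 p [0.6669 0.0588 0.1685] psi 229.7 F [1.5 7.1 1.3] M [ 0.94 -0.04 -0.02] op 0.0 ff 2.4 q6 -2.47
-35.0 [-0.0043, 0.0017, 0.0007] -0.118
-40.0 [-0.0, -0.0004, 0.0007] -0.007
-45.0 [0.0044, -0.0022, 0.0007] 0.104
-50.0 [0.009, -0.0036, 0.0007] 0.215
-55.0 [0.0137, -0.0046, 0.0007] 0.326
-60.0 [0.0184, -0.0052, 0.0007] 0.437
-65.0 [0.0232, -0.0054, 0.0006] 0.549
```

```bash
python3 -m creep '[{"offset":[0.0044,-0.002,0],"turn":0.11,"claw":0},{"offset":[0.009,-0.0036,0],"turn":0.22,"claw":0},{"offset":[0.0137,-0.0046,0],"turn":0.33,"claw":0},{"offset":[0.0184,-0.0052,0],"turn":0.44,"claw":0},{"offset":[0.0232,-0.0054,0],"turn":0.55,"claw":0}]'
python3 nx.py -65 -70 -75 -80 -85 -90
```

```text
clock: 3.53
tool_pos: [0.6584, 0.0417, 0.1686]
tcp_rot: [-0.216, 0.976, 0.0, 0.001]
wrist_force: [3.0, 4.7, -0.1]
opening: -0.0003
finger_force: 2.4
t 3.53 p [0.6584 0.0417 0.1686] psi 205.0 F [ 3.   4.7 -0.1] M [ 0.81 -0.51 -0.03] op -0.0003 ff 2.4 q6 -2.06
-65.0 [0.0002, 0.0003, 0.0007] -0.001
-70.0 [0.0046, -0.0015, 0.0007] 0.11
-75.0 [0.0092, -0.0029, 0.0007] 0.221
-80.0 [0.0139, -0.0039, 0.0007] 0.332
-85.0 [0.0186, -0.0044, 0.0007] 0.443
-90.0 [0.0234, -0.0046, 0.0007] 0.554
```

```bash
python3 -m creep '[{"offset":[0.0044,-0.002,0],"turn":0.11,"claw":0},{"offset":[0.009,-0.0036,0],"turn":0.22,"claw":0},{"offset":[0.0137,-0.0046,0],"turn":0.33,"claw":0},{"offset":[0.0184,-0.0052,0],"turn":0.44,"claw":0},{"offset":[0.0232,-0.0054,0],"turn":0.55,"claw":0}]'
python3 nx.py -90 -95 -100 -105 -110 -115
```

```text
clock: 3.95
tool_pos: [0.6436, 0.0297, 0.1687]
tcp_rot: [-0.002, 1.0, 0.0, 0.001]
wrist_force: [5.3, 3.0, 0.7]
opening: -0.0001
finger_force: 2.4
t 3.95 p [0.6436 0.0297 0.1687] psi 180.2 F [5.3 3.  0.7] M [ 0.5  -0.76 -0.04] op -0.0001 ff 2.4 q6 -1.65
-90.0 [0.0008, 0.001, 0.0008] 0.004
-95.0 [0.0052, -0.0008, 0.0008] 0.115
-100.0 [0.0098, -0.0021, 0.0008] 0.226
-105.0 [0.0145, -0.0031, 0.0008] 0.338
-110.0 [0.0193, -0.0037, 0.0008] 0.449
-115.0 [0.024, -0.0038, 0.0008] 0.56
```

```bash
python3 -m creep '[{"offset":[0.005,-0.001,0.0005],"turn":0.11,"claw":0},{"offset":[0.0098,-0.0022,0.0005],"turn":0.22,"claw":0},{"offset":[0.0145,-0.0031,0.0005],"turn":0.34,"claw":0},{"offset":[0.0193,-0.0037,0.0005],"turn":0.45,"claw":0},{"offset":[0.024,-0.0038,0.0005],"turn":0.56,"claw":0}]'
python3 nx.py -115 -120 -125 -130 -135 -140
```

```text
clock: 4.37
tool_pos: [0.6246, 0.0259, 0.1685]
tcp_rot: [0.217, 0.976, -0.0, 0.002]
wrist_force: [4.6, -2.1, 2.9]
opening: 0.0002
finger_force: 2.7
t 4.37 p [0.6246 0.0259 0.1685] psi 155.0 F [ 4.6 -2.1  2.9] M [-0.39 -0.78 -0.06] op 0.0002 ff 2.7 q6 -1.22
-115.0 [0.0007, 0.0008, 0.0007] -0.001
-120.0 [0.0051, -0.001, 0.0007] 0.11
-125.0 [0.0097, -0.0024, 0.0006] 0.221
-130.0 [0.0144, -0.0034, 0.0006] 0.332
-135.0 [0.0191, -0.0039, 0.0006] 0.444
-140.0 [0.0239, -0.0041, 0.0006] 0.555
```

```bash
python3 -m creep '[{"offset":[0.005,-0.001,0.0005],"turn":0.11,"claw":0},{"offset":[0.0098,-0.0022,0.0005],"turn":0.22,"claw":0},{"offset":[0.0145,-0.0031,0.0005],"turn":0.34,"claw":0},{"offset":[0.0193,-0.0037,0.0005],"turn":0.45,"claw":0},{"offset":[0.024,-0.0038,0.0005],"turn":0.56,"claw":0}]'
python3 nx.py -140 -145 -150 -155 -160 -165
```

```text
clock: 4.78
tool_pos: [0.6057, 0.0307, 0.1682]
tcp_rot: [0.425, 0.905, -0.0, 0.001]
wrist_force: [2.0, -6.6, 4.0]
opening: -0.0002
finger_force: 3.1
t 4.78 p [0.6057 0.0307 0.1682] psi 129.7 F [ 2.  -6.6  4. ] M [-0.96 -0.26  0.05] op -0.0002 ff 3.1 q6 -0.77
-140.0 [0.0001, 0.0004, 0.0002] -0.006
-145.0 [0.0045, -0.0013, 0.0002] 0.105
-150.0 [0.0091, -0.0027, 0.0002] 0.217
-155.0 [0.0138, -0.0037, 0.0002] 0.328
-160.0 [0.0185, -0.0043, 0.0002] 0.439
-165.0 [0.0233, -0.0045, 0.0001] 0.55
```

```bash
python3 -m creep '[{"offset":[0.0036,-0.001,0],"turn":0.09,"claw":0},{"offset":[0.0073,-0.0022,0],"turn":0.18,"claw":0},{"offset":[0.011,-0.0032,0],"turn":0.26,"claw":0},{"offset":[0.0147,-0.0038,0],"turn":0.35,"claw":0},{"offset":[0.0185,-0.0043,0],"turn":0.44,"claw":0}]'
python3 nx.py -160 -162 -164 -166 -168 -170 -172
```

```text
clock: 5.2
tool_pos: [0.5933, 0.0399, 0.1679]
tcp_rot: [0.574, 0.819, -0.0, 0.001]
wrist_force: [-0.3, -6.8, 4.0]
opening: 0.0002
finger_force: 3.1
t 5.2 p [0.5933 0.0399 0.1679] psi 110.0 F [-0.3 -6.8  4. ] M [-1.02  0.09 -0.02] op 0.0002 ff 3.1 q6 -0.41
-160.0 [-0.0001, 0.0003, -0.0001] -0.0
-162.0 [0.0016, -0.0004, -0.0001] 0.044
-164.0 [0.0034, -0.0011, -0.0001] 0.089
-166.0 [0.0052, -0.0017, -0.0001] 0.133
-168.0 [0.0071, -0.0023, -0.0001] 0.178
-170.0 [0.0089, -0.0028, -0.0001] 0.222
-172.0 [0.0108, -0.0032, -0.0001] 0.267
```

```bash
python3 -m creep '[{"offset":[0.0018,-0.0005,0],"turn":0.05,"claw":0},{"offset":[0.0036,-0.0012,0],"turn":0.09,"claw":0},{"offset":[0.0054,-0.0018,0],"turn":0.13,"claw":0},{"offset":[0.0072,-0.0023,0],"turn":0.18,"claw":0},{"offset":[0.009,-0.0028,0],"turn":0.22,"claw":0}]'
python3 nx.py -170 -172 -174 -176 -178 -180
```

```text
clock: 5.62
tool_pos: [0.5885, 0.0459, 0.1677]
tcp_rot: [0.642, 0.767, -0.0, 0.001]
wrist_force: [-2.9, -7.2, 2.5]
opening: 0.0001
finger_force: 3.0
t 5.62 p [0.5885 0.0459 0.1677] psi 100.2 F [-2.9 -7.2  2.5] M [-1.02  0.32  0.01] op 0.0001 ff 3.0 q6 -0.23
-170.0 [-0.0001, 0.0002, -0.0003] 0.004
-172.0 [0.0016, -0.0005, -0.0003] 0.049
-174.0 [0.0034, -0.0012, -0.0003] 0.093
-176.0 [0.0052, -0.0018, -0.0003] 0.137
-178.0 [0.007, -0.0024, -0.0003] 0.182
-180.0 [0.0089, -0.0029, -0.0003] 0.226
```

Entering the zone where the stop can be. I will use 0.5 mm steps with a dwell after each, and a force guard between the typed moves.

```bash
cat > g.py <<'E'
import sys
from p import *
s,p,R,a=state();F=np.hypot(*s["wrist_force"][:2]);v=p[:2]-K
ph=np.degrees(np.arctan2(v[1],v[0]))-np.degrees(np.arctan2(18,40))
print(f'{s["clock"]:.2f} F {F:.1f} phi {ph%360-360:.1f} r {np.hypot(*v)*1e3:.1f} psi {a%360:.1f}')
sys.exit(F>12)
E
S='[{"offset":[0.0006,-0.0002,0],"turn":0.016,"claw":0},{"offset":[0.0006,-0.0002,0],"turn":0.016,"claw":0}]'; unset S
python3 -m creep '[{"offset":[0.0012,-0.0004,0],"turn":0.03,"claw":0},{"offset":[0.0012,-0.0004,0],"turn":0.03,"claw":0}]' >/dev/null && python3 g.py &&
python3 -m creep '[{"offset":[0.0012,-0.0004,0],"turn":0.03,"claw":0},{"offset":[0.0012,-0.0004,0],"turn":0.03,"claw":0}]' >/dev/null && python3 g.py &&
python3 -m creep '[{"offset":[0.0012,-0.0004,0],"turn":0.03,"claw":0},{"offset":[0.0012,-0.0004,0],"turn":0.03,"claw":0}]' >/dev/null && python3 g.py &&
python3 -m creep '[{"offset":[0.0012,-0.0004,0],"turn":0.03,"claw":0},{"offset":[0.0012,-0.0004,0],"turn":0.03,"claw":0}]' >/dev/null && python3 g.py &&
python3 -m creep '[{"offset":[0.0006,-0.0002,0],"turn":0.016,"claw":0},{"offset":[0.0006,-0.0002,0],"turn":0.016,"claw":0}]' >/dev/null && python3 g.py &&
python3 -m creep '[{"offset":[0.0006,-0.0002,0],"turn":0.016,"claw":0},{"offset":[0.0006,-0.0002,0],"turn":0.016,"claw":0}]' >/dev/null && python3 g.py &&
python3 -m creep '[{"offset":[0.0006,-0.0002,0],"turn":0.016,"claw":0},{"offset":[0.0006,-0.0002,0],"turn":0.016,"claw":0}]' >/dev/null && python3 g.py &&
python3 -m creep '[{"offset":[0.0006,-0.0002,0],"turn":0.016,"claw":0},{"offset":[0.0006,-0.0002,0],"turn":0.016,"claw":0}]' >/dev/null && python3 g.py
```

```text
5.78 F 6.9 phi -171.7 r 43.9 psi 98.9False
```

```bash
sed -i 's/sys.exit(F>12)/sys.exit(int(F>12))/' g.py
python3 -m creep '[{"offset":[0.0012,-0.0004,0],"turn":0.03,"claw":0},{"offset":[0.0012,-0.0004,0],"turn":0.03,"claw":0}]' >/dev/null && python3 g.py &&
python3 -m creep '[{"offset":[0.0012,-0.0004,0],"turn":0.03,"claw":0},{"offset":[0.0012,-0.0004,0],"turn":0.03,"claw":0}]' >/dev/null && python3 g.py &&
python3 -m creep '[{"offset":[0.0012,-0.0004,0],"turn":0.03,"claw":0},{"offset":[0.0012,-0.0004,0],"turn":0.03,"claw":0}]' >/dev/null && python3 g.py &&
python3 -m creep '[{"offset":[0.0006,-0.0002,0],"turn":0.016,"claw":0},{"offset":[0.0006,-0.0002,0],"turn":0.016,"claw":0}]' >/dev/null && python3 g.py &&
python3 -m creep '[{"offset":[0.0006,-0.0002,0],"turn":0.016,"claw":0},{"offset":[0.0006,-0.0002,0],"turn":0.016,"claw":0}]' >/dev/null && python3 g.py &&
python3 -m creep '[{"offset":[0.0006,-0.0002,0],"turn":0.016,"claw":0},{"offset":[0.0006,-0.0002,0],"turn":0.016,"claw":0}]' >/dev/null && python3 g.py &&
python3 -m creep '[{"offset":[0.0006,-0.0002,0],"turn":0.016,"claw":0},{"offset":[0.0006,-0.0002,0],"turn":0.016,"claw":0}]' >/dev/null && python3 g.py &&
python3 -m creep '[{"offset":[0.0006,-0.0002,0],"turn":0.016,"claw":0},{"offset":[0.0006,-0.0002,0],"turn":0.016,"claw":0}]' >/dev/null && python3 g.py &&
python3 -m creep '[{"offset":[0.0006,-0.0002,0],"turn":0.016,"claw":0},{"offset":[0.0006,-0.0002,0],"turn":0.016,"claw":0}]' >/dev/null && python3 g.py &&
python3 -m creep '[{"offset":[0.0006,-0.0002,0],"turn":0.016,"claw":0},{"offset":[0.0006,-0.0002,0],"turn":0.016,"claw":0}]' >/dev/null && python3 g.py
```

```text
5.95 F 6.8 phi -173.0 r 43.9 psi 97.5
6.12 F 5.8 phi -174.4 r 43.8 psi 96.2
6.28 F 6.3 phi -175.7 r 43.7 psi 94.8
6.45 F 6.0 phi -176.4 r 43.7 psi 94.1
6.62 F 5.9 phi -177.0 r 43.6 psi 93.4
6.78 F 6.2 phi -177.7 r 43.6 psi 92.7
6.95 F 6.4 phi -178.4 r 43.6 psi 92.0
7.12 F 6.0 phi -179.0 r 43.6 psi 91.3
7.28 F 6.6 phi -179.7 r 43.5 psi 90.5
7.45 F 6.4 phi -180.4 r 43.5 psi 89.8
```

```bash
python3 -m creep '[{"offset":[0.0008,-0.0002,0],"turn":0.02,"claw":0},{"offset":[0.0008,-0.0002,0],"turn":0.02,"claw":0}]' >/dev/null && python3 g.py &&
python3 -m creep '[{"offset":[0.0008,-0.0002,0],"turn":0.02,"claw":0},{"offset":[0.0008,-0.0002,0],"turn":0.02,"claw":0}]' >/dev/null && python3 g.py &&
python3 -m creep '[{"offset":[0.0008,-0.0002,0],"turn":0.02,"claw":0},{"offset":[0.0008,-0.0002,0],"turn":0.02,"claw":0}]' >/dev/null && python3 g.py &&
python3 -m creep '[{"offset":[0.0008,-0.0002,0],"turn":0.02,"claw":0},{"offset":[0.0008,-0.0002,0],"turn":0.02,"claw":0}]' >/dev/null && python3 g.py &&
python3 -m creep '[{"offset":[0.0008,-0.0002,0],"turn":0.02,"claw":0},{"offset":[0.0008,-0.0002,0],"turn":0.02,"claw":0}]' >/dev/null && python3 g.py &&
python3 -m creep '[{"offset":[0.0008,-0.0002,0],"turn":0.02,"claw":0},{"offset":[0.0008,-0.0002,0],"turn":0.02,"claw":0}]' >/dev/null && python3 g.py &&
python3 -m creep '[{"offset":[0.0008,-0.0002,0],"turn":0.02,"claw":0},{"offset":[0.0008,-0.0002,0],"turn":0.02,"claw":0}]' >/dev/null && python3 g.py &&
python3 -m creep '[{"offset":[0.0008,-0.0002,0],"turn":0.02,"claw":0},{"offset":[0.0008,-0.0002,0],"turn":0.02,"claw":0}]' >/dev/null && python3 g.py &&
python3 -m creep '[{"offset":[0.0008,-0.0002,0],"turn":0.02,"claw":0},{"offset":[0.0008,-0.0002,0],"turn":0.02,"claw":0}]' >/dev/null && python3 g.py &&
python3 -m creep '[{"offset":[0.0008,-0.0002,0],"turn":0.02,"claw":0},{"offset":[0.0008,-0.0002,0],"turn":0.02,"claw":0}]' >/dev/null && python3 g.py &&
python3 -m creep '[{"offset":[0.0008,-0.0002,0],"turn":0.02,"claw":0},{"offset":[0.0008,-0.0002,0],"turn":0.02,"claw":0}]' >/dev/null && python3 g.py &&
python3 -m creep '[{"offset":[0.0008,-0.0002,0],"turn":0.02,"claw":0},{"offset":[0.0008,-0.0002,0],"turn":0.02,"claw":0}]' >/dev/null && python3 g.py &&
python3 -m creep '[{"offset":[0.0008,-0.0002,0],"turn":0.02,"claw":0},{"offset":[0.0008,-0.0002,0],"turn":0.02,"claw":0}]' >/dev/null && python3 g.py &&
python3 -m creep '[{"offset":[0.0008,-0.0002,0],"turn":0.02,"claw":0},{"offset":[0.0008,-0.0002,0],"turn":0.02,"claw":0}]' >/dev/null && python3 g.py; python3 nx.py -194
```

```text
7.62 F 7.1 phi -181.3 r 43.4 psi 88.9
7.78 F 8.1 phi -182.2 r 43.3 psi 88.0
7.95 F 7.6 phi -183.0 r 43.2 psi 87.1
8.12 F 6.8 phi -183.9 r 43.1 psi 86.2
8.28 F 7.1 phi -184.8 r 43.0 psi 85.3
8.45 F 6.7 phi -185.7 r 42.9 psi 84.4
8.62 F 6.9 phi -186.6 r 42.8 psi 83.5
8.78 F 5.9 phi -187.5 r 42.7 psi 82.6
8.95 F 7.4 phi -188.3 r 42.6 psi 81.7
9.12 F 6.3 phi -189.3 r 42.5 psi 80.8
9.28 F 6.7 phi -190.1 r 42.4 psi 79.9
9.45 F 6.7 phi -191.1 r 42.3 psi 79.0
9.62 F 6.5 phi -192.0 r 42.2 psi 78.1
9.78 F 7.6 phi -192.7 r 42.1 psi 77.2
t 9.78 p [0.5838 0.0621 0.1675] psi 77.2 F [-4.  -6.4  1.1] M [-0.87  0.82 -0.  ] op -0.0001 ff 3.3 q6 0.2
-194.0 [0.0002, -0.0025, -0.0007] 0.027
```

```bash
python3 -m creep '[{"offset":[0.0008,-0.0005,0],"turn":0.02,"claw":0},{"offset":[0.0008,-0.0005,0],"turn":0.02,"claw":0}]' >/dev/null && python3 g.py &&
python3 -m creep '[{"offset":[0.0008,-0.0005,0],"turn":0.02,"claw":0},{"offset":[0.0008,-0.0005,0],"turn":0.02,"claw":0}]' >/dev/null && python3 g.py &&
python3 -m creep '[{"offset":[0.0008,-0.0005,0],"turn":0.02,"claw":0},{"offset":[0.0008,-0.0005,0],"turn":0.02,"claw":0}]' >/dev/null && python3 g.py &&
python3 -m creep '[{"offset":[0.0008,-0.0005,0],"turn":0.02,"claw":0},{"offset":[0.0008,-0.0005,0],"turn":0.02,"claw":0}]' >/dev/null && python3 g.py &&
python3 -m creep '[{"offset":[0.0008,-0.0005,0],"turn":0.02,"claw":0},{"offset":[0.0008,-0.0005,0],"turn":0.02,"claw":0}]' >/dev/null && python3 g.py &&
python3 -m creep '[{"offset":[0.0008,-0.0005,0],"turn":0.02,"claw":0},{"offset":[0.0008,-0.0005,0],"turn":0.02,"claw":0}]' >/dev/null && python3 g.py &&
python3 -m creep '[{"offset":[0.0008,-0.0005,0],"turn":0.02,"claw":0},{"offset":[0.0008,-0.0005,0],"turn":0.02,"claw":0}]' >/dev/null && python3 g.py &&
python3 -m creep '[{"offset":[0.0008,-0.0005,0],"turn":0.02,"claw":0},{"offset":[0.0008,-0.0005,0],"turn":0.02,"claw":0}]' >/dev/null && python3 g.py &&
python3 -m creep '[{"offset":[0.0008,-0.0003,0],"turn":0.02,"claw":0},{"offset":[0.0008,-0.0003,0],"turn":0.02,"claw":0}]' >/dev/null && python3 g.py &&
python3 -m creep '[{"offset":[0.0008,-0.0003,0],"turn":0.02,"claw":0},{"offset":[0.0008,-0.0003,0],"turn":0.02,"claw":0}]' >/dev/null && python3 g.py &&
python3 -m creep '[{"offset":[0.0008,-0.0003,0],"turn":0.02,"claw":0},{"offset":[0.0008,-0.0003,0],"turn":0.02,"claw":0}]' >/dev/null && python3 g.py &&
python3 -m creep '[{"offset":[0.0008,-0.0003,0],"turn":0.02,"claw":0},{"offset":[0.0008,-0.0003,0],"turn":0.02,"claw":0}]' >/dev/null && python3 g.py; python3 nx.py -203
```

```text
9.95 F 9.8 phi -193.3 r 42.2 psi 76.3
10.12 F 12.5 phi -193.8 r 42.4 psi 75.4
t 10.12 p [0.5833 0.0629 0.1674] psi 75.4 F [ -4.  -11.9   1.6] M [-1.81  0.7   0.05] op -0.0002 ff 6.1 q6 0.23
-203.0 [0.0074, -0.0048, -0.0007] 0.187
```

```bash
python3 -m creep '[{"offset":[0.0006,-0.0002,0],"turn":0.016,"claw":0},{"offset":[0.0006,-0.0002,0],"turn":0.016,"claw":0}]' >/dev/null ; python3 g.py 
python3 -m creep '[{"offset":[0,0,0],"turn":0,"claw":0}]' >/dev/null ; python3 g.py
```

```text
10.28 F 13.1 phi -194.1 r 42.4 psi 74.7
10.37 F 13.8 phi -194.1 r 42.4 psi 74.7
```

```bash
python3 -m creep '[{"offset":[0.0006,-0.0002,0],"turn":0,"claw":0},{"offset":[0.0006,-0.0002,0],"turn":0,"claw":0}]' >/dev/null ; python3 g.py 
python3 -m creep '[{"offset":[0,0,0],"turn":0,"claw":0},{"offset":[0,0,0],"turn":0,"claw":0}]' >/dev/null ; python3 g.py
```

```text
10.53 F 16.3 phi -194.5 r 42.4 psi 74.7
10.70 F 16.5 phi -194.4 r 42.4 psi 74.7
```

The force rises steadily to 16.5 N and stays there without motion, so this is the stop. Backing off.

```bash
python3 -m creep '[{"offset":[-0.005,0,0],"turn":0,"claw":0},{"offset":[-0.02,0,0],"turn":0,"claw":0},{"offset":[-0.03,0,0],"turn":0,"claw":0},{"offset":[-0.03,0,-0.03],"turn":0,"claw":0},{"offset":[-0.03,0,-0.07],"turn":0,"claw":0}]'
python3 -m creep '[{"offset":[0,0,-0.04],"turn":0,"claw":0},{"offset":[0,0,-0.08],"turn":0,"claw":0},{"offset":[-0.02,0.06,-0.11],"turn":0,"claw":0},{"offset":[-0.02,0.06,-0.11],"turn":0,"claw":0}]'
python3 - <<'E'
from p import *
from station import optics
stat();s,p,R,a=state()
# grasp yaw: tool y along organiser x (-8.4 deg) -> psi=81.6
for X in([.638,.164,.29],[.638,.164,.18]):print(row(X,81.6))
out=[]
for n,(y,x) in(("scene",(150,270)),("top",(110,220))):
    d=optics.get_image(n);np.savez(n+"2.npz",**d)
    out.append(cv2.resize(d["color"][y:y+100,x:x+130],None,fx=3,fy=3,interpolation=cv2.INTER_CUBIC))
    print(n,[(proj(d,X)-[x,y])*3 for X in([.638,.164,.18],[.586,.080,.198])])
cv2.imwrite("pics/b.png",np.hstack(out)[...,::-1])
E
```

```text
clock: 11.12
tool_pos: [0.5759, 0.0411, 0.2213]
tcp_rot: [0.795, 0.607, -0.002, -0.001]
wrist_force: [0.5, 1.1, -0.1]
opening: -0.0001
finger_force: 0.0
clock: 11.45
tool_pos: [0.6213, 0.0121, 0.3147]
tcp_rot: [0.795, 0.607, 0.002, 0.002]
wrist_force: [0.2, 0.1, -0.2]
opening: 0.0001
finger_force: 0.0
t 11.45 p [0.6213 0.0121 0.3147] psi 74.8 F [ 0.2  0.1 -0.2] M [ 0.   -0.03  0.03] op 0.0001 ff 0.0 q6 0.16
([0.1887, -0.0299, 0.0308], np.float64(-0.152))
([0.1887, -0.0307, 0.1683], np.float64(-0.152))
scene [array([305.38531539, 180.07542362]), array([241.2336134 , 131.92397522])]
top [array([140.69673789, 126.25617376]), array([215.87729566, 171.62193634])]
```

View pics/b.png

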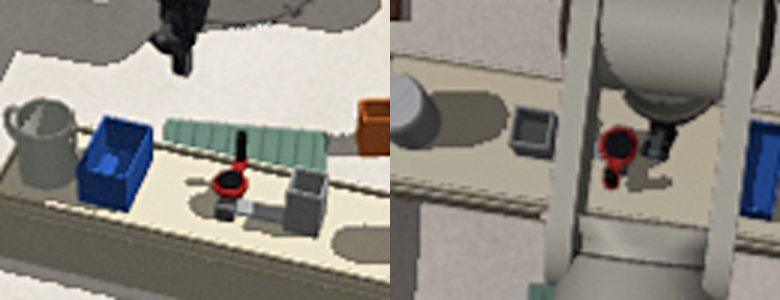

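The knob's peg is now on the −x side at crop (610,180), and the cup is unmoved at (306,182). Next is the reach over the cup.

```bash
python3 -m creep '[{"offset":[0.188,-0.03,0.03],"turn":-0.15,"claw":1},{"offset":[0.188,-0.03,0.03],"turn":-0.15,"claw":1},{"offset":[0.188,-0.03,0.03],"turn":-0.15,"claw":1},{"offset":[0.188,-0.03,0.03],"turn":-0.15,"claw":1},{"offset":[0.188,-0.03,0.03],"turn":-0.15,"claw":1}]'
python3 -m creep '[{"offset":[0,0,0],"turn":0,"claw":1},{"offset":[0,0,0],"turn":0,"claw":1},{"offset":[0,0,0],"turn":0,"claw":1}]'
python3 - <<'E'
from p import *
stat()
print(row([.637,.1635,.132],81.6))
E
```

```text
clock: 11.97
tool_pos: [0.6345, 0.1704, 0.2847]
tcp_rot: [0.756, 0.655, -0.001, -0.001]
wrist_force: [-0.1, -1.0, -0.8]
opening: 0.0604
finger_force: 0.0
clock: 12.22
tool_pos: [0.6355, 0.1645, 0.2868]
tcp_rot: [0.758, 0.653, 0.0, 0.0]
wrist_force: [0.2, -0.4, 0.3]
opening: 0.0854
finger_force: 0.0
t 12.22 p [0.6355 0.1645 0.2868] psi 81.5 F [ 0.2 -0.4  0.3] M [-0.01 -0.02  0.03] op 0.0854 ff 0.0 q6 0.28
([-0.001, 0.002, 0.1935], np.float64(-0.003))
```

```bash
python3 -m creep '[{"offset":[-0.001,0.001,0.05],"turn":0,"claw":1},{"offset":[-0.001,0.001,0.1],"turn":0,"claw":1},{"offset":[-0.001,0.001,0.14],"turn":0,"claw":1},{"offset":[-0.001,0.001,0.17],"turn":0,"claw":1},{"offset":[-0.001,0.001,0.19],"turn":0,"claw":1}]'
python3 -m creep '[{"offset":[0,0,0],"turn":0,"claw":0.7},{"offset":[0,0,0],"turn":0,"claw":0.6},{"offset":[0,0,0],"turn":0,"claw":0.5},{"offset":[0,0,0],"turn":0,"claw":0.4},{"offset":[0,0,0],"turn":0,"claw":0.4}]' 30
python3 -m creep '[{"offset":[0,0,0],"turn":0,"claw":0.3},{"offset":[0,0,0],"turn":0,"claw":0.3},{"offset":[0,0,0],"turn":0,"claw":0.3}]' 30
python3 -c "
from p import *
stat()"
```

```text
clock: 12.63
tool_pos: [0.6354, 0.1632, 0.1318]
tcp_rot: [0.758, 0.652, -0.001, -0.001]
wrist_force: [-0.3, -0.0, 0.1]
opening: 0.0854
finger_force: 0.0
clock: 13.05
tool_pos: [0.6372, 0.1644, 0.1366]
tcp_rot: [0.758, 0.653, 0.001, 0.001]
wrist_force: [-0.5, -2.7, 8.1]
opening: 0.0435
finger_force: 34.9
clock: 13.3
tool_pos: [0.6372, 0.1644, 0.1366]
tcp_rot: [0.757, 0.653, 0.001, 0.001]
wrist_force: [-0.1, -2.8, 7.5]
opening: 0.0437
finger_force: 34.9
t 13.3 p [0.6372 0.1644 0.1366] psi 81.5 F [-0.1 -2.8  7.5] M [-0.56  0.2  -0.01] op 0.0437 ff 34.9 q6 0.28
```

```bash
python3 -m creep '[{"offset":[0,0,-0.001],"turn":0,"claw":0.3},{"offset":[0.008,0,-0.0015],"turn":0,"claw":0.3},{"offset":[0.016,0,-0.0015],"turn":0,"claw":0.3}]' 40
python3 -c "
from p import *
stat()"
```

```text
clock: 13.55
tool_pos: [0.6386, 0.1774, 0.1366]
tcp_rot: [0.758, 0.653, 0.0, 0.0]
wrist_force: [0.3, -5.5, 7.1]
opening: 0.0434
finger_force: 41.7
t 13.55 p [0.6386 0.1774 0.1366] psi 81.5 F [ 0.3 -5.5  7.1] M [-1.02  0.19  0.06] op 0.0434 ff 41.7 q6 0.3
```

```bash
python3 -m creep '[{"offset":[0.009,0,-0.001],"turn":0,"claw":0.3},{"offset":[0.018,0,-0.001],"turn":0,"claw":0.3},{"offset":[0.027,0,-0.001],"turn":0,"claw":0.3},{"offset":[0.036,0,-0.001],"turn":0,"claw":0.3},{"offset":[0.046,0,-0.001],"turn":0,"claw":0.3}]'
python3 -m creep '[{"offset":[0,0,0],"turn":0,"claw":0.3},{"offset":[0,0,0],"turn":0,"claw":0.3}]'
python3 -c "
from p import *
from station import optics
stat()
t=optics.get_image('top');s=optics.get_image('scene')
out=[cv2.resize(d['color'][y:y+100,x:x+130],None,fx=3,fy=3,interpolation=cv2.INTER_CUBIC) for d,x,y in((s,290,150),(t,200,110))]
cv2.imwrite('pics/c.png',np.hstack(out)[...,::-1])"
```

```text
clock: 13.97
tool_pos: [0.6439, 0.2146, 0.1366]
tcp_rot: [0.757, 0.653, -0.0, 0.0]
wrist_force: [-0.5, -2.3, 2.2]
opening: 0.0432
finger_force: 41.7
clock: 14.13
tool_pos: [0.6438, 0.2149, 0.1366]
tcp_rot: [0.757, 0.653, 0.0, -0.0]
wrist_force: [0.8, 4.0, 3.1]
opening: 0.0437
finger_force: 41.8
t 14.13 p [0.6438 0.2149 0.1366] psi 81.6 F [0.8 4.  3.1] M [ 0.49 -0.06 -0.04] op 0.0437 ff 41.8 q6 0.36
```

View pics/c.png

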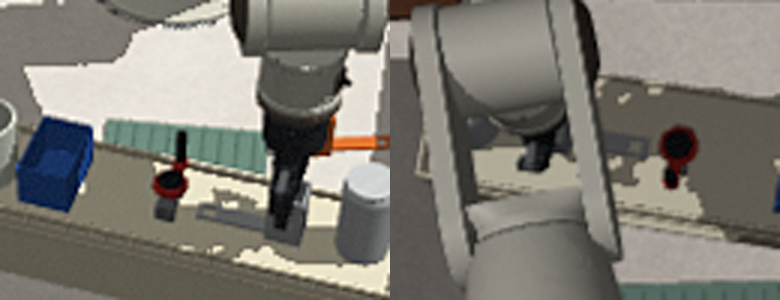

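The picture shows the holder's tab and its eye fully clear of the bridge and knob (top crop (640,145) against the knob at (678,145)). Lift straight up.

```bash
python3 -m creep '[{"offset":[0,0,-0.02],"turn":0,"claw":0.3},{"offset":[0,0,-0.05],"turn":0,"claw":0.3},{"offset":[0,0,-0.09],"turn":0,"claw":0.3},{"offset":[0,0,-0.13],"turn":0,"claw":0.3},{"offset":[0,0,-0.16],"turn":0,"claw":0.3}]'
python3 -c "
from p import *
stat();print(row([.424,.10,.265],81.6))"
```

```text
clock: 14.65
tool_pos: [0.6436, 0.2133, 0.2668]
tcp_rot: [0.758, 0.653, 0.0, 0.0]
wrist_force: [0.8, 0.3, -1.4]
opening: 0.0438
finger_force: 41.3
t 14.65 p [0.6436 0.2133 0.2668] psi 81.5 F [ 0.8  0.3 -1.4] M [-0.01 -0.03 -0.  ] op 0.0438 ff 41.3 q6 0.35
([-0.1807, -0.2506, 0.0021], np.float64(-0.002))
```

```bash
python3 -m creep '[{"offset":[-0.01,-0.02,0],"turn":0,"claw":0.3},{"offset":[-0.03,-0.045,0],"turn":0,"claw":0.3},{"offset":[-0.05,-0.075,0],"turn":0,"claw":0.3},{"offset":[-0.07,-0.105,0],"turn":0,"claw":0.3},{"offset":[-0.09,-0.135,0],"turn":0,"claw":0.3}]'
python3 -m creep '[{"offset":[-0.02,-0.03,0],"turn":0,"claw":0.3},{"offset":[-0.045,-0.06,0],"turn":0,"claw":0.3},{"offset":[-0.07,-0.09,0],"turn":0,"claw":0.3},{"offset":[-0.09,-0.11,0],"turn":0,"claw":0.3},{"offset":[-0.09,-0.115,0],"turn":0,"claw":0.3}]'
python3 -c "
from p import *
stat();print(row([.424,.10,.05],81.6))"
```

```text
clock: 15.07
tool_pos: [0.5247, 0.1576, 0.2637]
tcp_rot: [0.758, 0.653, -0.001, -0.0]
wrist_force: [-0.3, 0.4, -1.2]
opening: 0.0435
finger_force: 41.7
clock: 15.48
tool_pos: [0.4222, 0.099, 0.2646]
tcp_rot: [0.758, 0.652, -0.0, 0.0]
wrist_force: [-0.1, -0.7, -1.8]
opening: 0.0438
finger_force: 41.9
t 15.48 p [0.4222 0.099  0.2646] psi 81.4 F [-0.1 -0.7 -1.8] M [-0.03  0.04  0.01] op 0.0438 ff 41.9 q6 0.2
([0.0018, 0.002, 0.2683], np.float64(-0.003))
```

```bash
python3 -m creep '[{"offset":[0,0,0.03],"turn":0,"claw":0.3},{"offset":[0,0,0.07],"turn":0,"claw":0.3},{"offset":[0,0,0.11],"turn":0,"claw":0.3},{"offset":[0,0,0.15],"turn":0,"claw":0.3},{"offset":[0,0,0.18],"turn":0,"claw":0.3}]'
python3 -m creep '[{"offset":[0,0,0.03],"turn":0,"claw":0.3},{"offset":[0,0,0.055],"turn":0,"claw":0.3},{"offset":[0,0,0.075],"turn":0,"claw":0.3},{"offset":[0,0,0.09],"turn":0,"claw":0.3},{"offset":[0,0,0.09],"turn":0,"claw":0.3}]'
python3 -c "
from p import *
stat();print(row([.424,.10,.0316],81.6))"
```

```text
clock: 15.9
tool_pos: [0.4237, 0.1007, 0.1178]
tcp_rot: [0.758, 0.653, -0.001, -0.001]
wrist_force: [-0.2, -0.2, -2.0]
opening: 0.0432
finger_force: 41.9
clock: 16.32
tool_pos: [0.4232, 0.1006, 0.046]
tcp_rot: [0.758, 0.653, -0.002, -0.001]
wrist_force: [-0.1, 0.5, -2.1]
opening: 0.0436
finger_force: 41.7
t 16.32 p [0.4232 0.1006 0.046 ] psi 81.5 F [-0.1  0.5 -2.1] M [ 0.01  0.06 -0.05] op 0.0436 ff 41.7 q6 0.2
([-0.0006, 0.0011, 0.0181], np.float64(-0.002))
```

Lower the last 14 mm slowly and watch for contact.

```bash
python3 -m creep '[{"offset":[0,0,0.003],"turn":0,"claw":0.3},{"offset":[0,0,0.007],"turn":0,"claw":0.3},{"offset":[0,0,0.01],"turn":0,"claw":0.3},{"offset":[0,0,0.013],"turn":0,"claw":0.3},{"offset":[0,0,0.013],"turn":0,"claw":0.3}]'
python3 -c "
from p import *
stat()"
```

```text
clock: 16.73
tool_pos: [0.4247, 0.1008, 0.0381]
tcp_rot: [0.757, 0.653, -0.0, 0.0]
wrist_force: [0.5, -0.4, -2.5]
opening: 0.0441
finger_force: 41.7
t 16.73 p [0.4247 0.1008 0.0381] psi 81.5 F [ 0.5 -0.4 -2.5] M [ 0.02 -0.04 -0.05] op 0.0441 ff 41.7 q6 0.2
```

```bash
python3 -m creep '[{"offset":[0,0,0.001],"turn":0,"claw":0.3},{"offset":[0,0,0.002],"turn":0,"claw":0.3},{"offset":[0,0,0.0025],"turn":0,"claw":0.3}]'
python3 -c "
from p import *
stat()"
```

```text
clock: 16.98
tool_pos: [0.4247, 0.1008, 0.0362]
tcp_rot: [0.757, 0.653, 0.0, 0.0]
wrist_force: [0.6, -0.4, -1.6]
opening: 0.0437
finger_force: 41.7
t 16.98 p [0.4247 0.1008 0.0362] psi 81.5 F [ 0.6 -0.4 -1.6] M [-0.01 -0.01 -0.03] op 0.0437 ff 41.7 q6 0.2
```

```bash
python3 -m creep '[{"offset":[0,0,0.001],"turn":0,"claw":0.3},{"offset":[0,0,0.002],"turn":0,"claw":0.3},{"offset":[0,0,0.003],"turn":0,"claw":0.3},{"offset":[0,0,0.003],"turn":0,"claw":0.3}]'
python3 -c "
from p import *
stat()"
```

```text
clock: 17.32
tool_pos: [0.4246, 0.1008, 0.0335]
tcp_rot: [0.757, 0.653, -0.0, -0.0]
wrist_force: [-1.2, -1.3, -2.4]
opening: 0.0433
finger_force: 41.7
t 17.32 p [0.4246 0.1008 0.0335] psi 81.5 F [-1.2 -1.3 -2.4] M [-0.1   0.04 -0.01] op 0.0433 ff 41.7 q6 0.2
```

```bash
python3 -m creep '[{"offset":[0,0,0.001],"turn":0,"claw":0.3},{"offset":[0,0,0.001],"turn":0,"claw":0.3}]'
python3 -c "
from p import *
stat()"
```

```text
clock: 17.48
tool_pos: [0.4246, 0.1008, 0.0328]
tcp_rot: [0.757, 0.653, -0.0, -0.0]
wrist_force: [0.8, -0.1, -2.1]
opening: 0.0437
finger_force: 41.7
t 17.48 p [0.4246 0.1008 0.0328] psi 81.5 F [ 0.8 -0.1 -2.1] M [ 0.02 -0.01  0.03] op 0.0437 ff 41.7 q6 0.2
```

```bash
python3 -m creep '[{"offset":[0,0,0.001],"turn":0,"claw":0.3},{"offset":[0,0,0.0015],"turn":0,"claw":0.3},{"offset":[0,0,0.0015],"turn":0,"claw":0.3}]'
python3 -c "
from p import *
stat()"
```

```text
clock: 17.73
tool_pos: [0.4246, 0.1008, 0.0316]
tcp_rot: [0.757, 0.653, -0.0, -0.0]
wrist_force: [0.2, -0.9, -1.4]
opening: 0.0435
finger_force: 41.7
t 17.73 p [0.4246 0.1008 0.0316] psi 81.5 F [ 0.2 -0.9 -1.4] M [ 0.03 -0.03  0.05] op 0.0435 ff 41.7 q6 0.2
```

```bash
python3 -m creep '[{"offset":[0,0,0.001],"turn":0,"claw":0.3},{"offset":[0,0,0.001],"turn":0,"claw":0.3},{"offset":[0,0,0.001],"turn":0,"claw":0.3}]'
python3 -c "
from p import *
stat()"
```

```text
clock: 17.98
tool_pos: [0.4247, 0.1008, 0.0315]
tcp_rot: [0.757, 0.653, -0.0, 0.0]
wrist_force: [-4.6, -2.2, 11.0]
opening: 0.0437
finger_force: 43.3
t 17.98 p [0.4247 0.1008 0.0315] psi 81.5 F [-4.6 -2.2 11. ] M [-0.04  1.21  0.03] op 0.0437 ff 43.3 q6 0.2
```

It is standing on the mat: upward force 11 N at the predicted height of 0.0316. Dwell, then open and retreat upward.

```bash
python3 -m creep '[{"offset":[0,0,0],"turn":0,"claw":0.3},{"offset":[0,0,-0.0004],"turn":0,"claw":0.3},{"offset":[0,0,-0.0004],"turn":0,"claw":0.6},{"offset":[0,0,-0.0004],"turn":0,"claw":0.8},{"offset":[0,0,-0.0004],"turn":0,"claw":0.9}]' 20
python3 -m creep '[{"offset":[0,0,0],"turn":0,"claw":1},{"offset":[0,0,0],"turn":0,"claw":1},{"offset":[0,0,0],"turn":0,"claw":1}]'
python3 -m creep '[{"offset":[0,0,-0.02],"turn":0,"claw":1},{"offset":[0,0,-0.05],"turn":0,"claw":1},{"offset":[0,0,-0.1],"turn":0,"claw":1},{"offset":[0,0,-0.15],"turn":0,"claw":1},{"offset":[0,0,-0.2],"turn":0,"claw":1}]'
python3 -m creep '[{"offset":[-0.1,-0.05,-0.05],"turn":0,"claw":1},{"offset":[-0.1,-0.05,-0.05],"turn":0,"claw":1},{"offset":[-0.1,-0.05,-0.05],"turn":0,"claw":1},{"offset":[-0.1,-0.05,-0.05],"turn":0,"claw":1}]'
python3 -c "
from p import *
from station import optics
t=optics.get_image('top');s=optics.get_image('scene')
out=[cv2.resize(d['color'][y:y+130,x:x+130],None,fx=3,fy=3,interpolation=cv2.INTER_CUBIC) for d,x,y in((s,290,150),(t,220,125))]
print([(proj(d,[.424,.10,.075])-o)*3 for d,o in((s,[290,150]),(t,[220,125]))])
cv2.imwrite('pics/d.png',np.hstack(out)[...,::-1]);stat()"
```

```text
clock: 18.4
tool_pos: [0.4247, 0.1008, 0.0313]
tcp_rot: [0.757, 0.653, 0.0, 0.0]
wrist_force: [0.4, -0.2, 0.3]
opening: 0.0736
finger_force: 0.0
clock: 18.65
tool_pos: [0.4247, 0.1008, 0.0312]
tcp_rot: [0.757, 0.653, -0.0, 0.0]
wrist_force: [-0.0, 0.4, -0.2]
opening: 0.0852
finger_force: 0.0
clock: 19.07
tool_pos: [0.4241, 0.1008, 0.1931]
tcp_rot: [0.757, 0.653, -0.0, -0.0]
wrist_force: [1.7, -0.0, 0.5]
opening: 0.0857
finger_force: 0.0
clock: 19.4
tool_pos: [0.3726, 0.0259, 0.2332]
tcp_rot: [0.758, 0.652, 0.001, 0.002]
wrist_force: [-1.1, -0.0, 0.6]
opening: 0.0854
finger_force: 0.0
[array([208.57485422, 119.74054685]), array([200.56964451, 285.69629784])]
t 19.5 p [0.3734 0.0274 0.2314] psi 81.4 F [-0.1  0.5 -1. ] M [ 0.02 -0.01  0.01] op 0.0854 ff 0.0 q6 0.02
```

View pics/d.png

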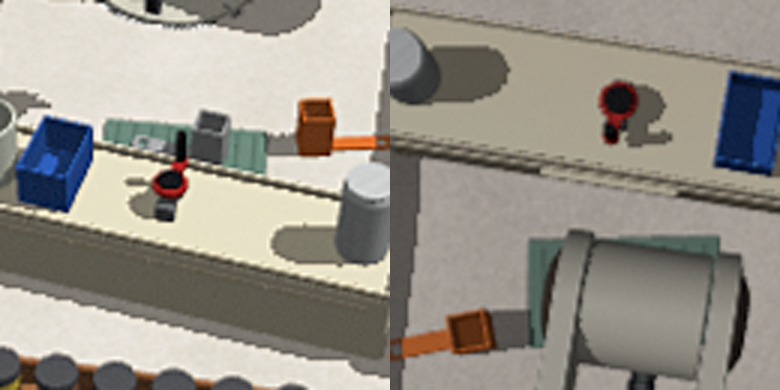

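The scene view shows the holder upright on the mat, with its cup at crop (212,120) against a predicted (209,120). The knob is still backed off, and the arm is clear of everything.

```bash
python3 -m creep '[{"offset":[0,0,0],"turn":0,"claw":1},{"offset":[0,0,0],"turn":0,"claw":1}]' >/dev/null; python3 -c "
from station import order
print(order.close_job())"
```

```text
the job is handed in; nothing more can be done
None
```

The job is handed in at about 20 s of the 72 s allowed, with no verdict shown: the knob was pushed clockwise to its stop (peak 16.5 N on the wrist sensor), and the straw holder was slid out, lowered and released upright on the mat, with no bystander seen to move.

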